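# Clamp a flask on the orbital shaker and set its speed dial to the marked setting

### The job

Stand the stoppered conical flask on the shaker's platform, in the V rest of the rear bar, without dropping it; slide the front clamp bar up so that its sprung pad presses on the flask, and turn both wing knobs of that bar clockwise to their stops, so that their wings lie in line with the bar. Only then turn the speed dial clockwise until the white line of its pointer stands at the lug of the setting ring round it. Do not turn the setting ring, and leave the other vessels standing where they are.

Things in the scene. Friction and masses are not known exactly. Their poses are not given: they have to be found in the camera images.
- flask: stoppered conical glass flask, 63 mm wide at the base, 115 mm tall, 0.12 kg; a cone that narrows evenly from radius 31.5 mm at 6 mm height to 13 mm at 101 mm, then the red-brown stopper of radius 12.4 mm from 95 to 115 mm. Origin: centre of its underside. It stands on the bench among other vessels
- shaker: white orbital shaker, fixed, 280 x 200 mm. Origin on the bench; x to its rear, y left, z up; covers x -150..130, y -100..100 mm. Front console (x -150..-45) top z 58 mm; platform behind it (x -40..128), mat z 90 mm. Rails along x at y = -80 and 80 (tops z 101.5, inner sides 142 mm apart). Across them two bars, 18 mm wide, tops z 122 mm: fixed rear bar at x 112, sliding clamp bar before it
- v_seat (a point): point on the platform mat where the centre of the flask's underside comes to stand when the flask touches both wings of the V rest (shaker frame x = 62.6, y = 0, z = 90 mm). The V opens towards the operator, each wing 60 degrees off the shaker's x axis; the wings are 26 mm tall from 10 mm above the mat
- clamp_bar (a joint): slide of the front clamp bar along the shaker's +x, in m, 0 to 0.050; at value q its middle lies at x = -28 mm + q in the shaker frame. It takes about 8 N to move and stays where it is left. Its pad just touches a flask that stands in the V at q = 0.035; about 0.040 presses the pad's spring half in
- bar_mid (a point): middle of the clamp bar's top face (z = 122 mm)
- clamp_pad: rubber pad 60 mm wide and 24 mm tall (from 10 mm above the mat) on the rear side of the clamp bar, on springs of 500 N/m with 8 mm of travel; its face stands 25 mm behind the bar's middle. Origin: on the mat under the bar's middle
- knob_left (a joint): left wing knob (shaker y +80 mm on the clamp bar), rad, grows clockwise from above; 0 loose, wing almost along shaker x; 1.45 tight at its stop, wing along the bar. At value q the wing's long axis is (3.021 - q) rad anticlockwise from shaker x. Wing 54 mm long, 14 mm thick, from z 132 to 156 mm above the bench
- knob_left_grip (a point): on the left wing knob's axis, 144.5 mm above the bench, mid-height of the wing
- knob_right (a joint): angle of the right wing knob (shaker y = -80 mm on the clamp bar), as knob_left
- knob_right_grip (a point): on the right wing knob's axis, mid-height of the wing
- speed_dial (a joint): angle of the speed dial, rad, grows clockwise from above, range -2.36 to 2.36; 0 = pointer to the shaker's +x (away from the operator). A round black fluted knob on a vertical axis: diameter 44 mm at its foot (z = 63 mm) and 41 mm at its top (z = 96 mm), above a skirt of 59 mm diameter that bears the white pointer line
- dial_grip (a point): on the dial's axis, 82 mm above the bench
- pointer (a point): tip of the dial's white pointer line, 30 mm from the dial's axis
- setting_ring (a joint): angle of the flat steel setting ring round the dial's skirt (outer diameter 80 mm, top 4 mm above the console), same zero and sense as the dial; stiff. It bears the lug that marks the wanted setting: the pointer is at the lug when both joints read the same
- lug (a point): inner tip of the lug, a black arrow-shaped block 10 mm wide and 9 mm tall on the setting ring; 30 mm from the dial's axis
- beaker: empty glass beaker, 75 mm wide, 92 mm tall, stands near the flask; leave it. Origin: centre of its underside
- powder_jar: jar with a beige cap, 67 mm wide, 118 mm tall, stands near the flask; leave it. Origin: centre of its underside
- dropper_bottle: slim brown dropper bottle, 33 mm wide, 102 mm tall, stands near the flask; leave it. Origin: centre of its underside
- hazard_jar: grey-capped jar, 70 mm wide, 139 mm tall, behind the left side of the shaker; leave it. Origin: centre of its underside

How it is judged (in metres and radians):
On the way, in this order (a step that is already met when the one before it is completed fails the run):
1. the flask stands on the platform before the V rest, let go (horizontal distance between flask and v_seat below 0.025 m and z of flask in the frame of shaker between 0.086 and 0.094 m and angle between flask's own z axis and vertical below 0.12 rad and contact force between the fingers and flask below 0.01 N), for 0.2 s.
2. the pad presses on the flask in the V rest and both wing knobs are tight (contact force between clamp_pad and flask above 0.5 N and horizontal distance between flask and v_seat below 0.008 m and value of joint each of knob_left, knob_right above 1.33 rad), for 0.2 s.
3. the dial's pointer stands at the lug (horizontal distance between pointer and lug below 0.0035 m), for 0.2 s.
At the end, for the whole second after the job is handed in: Flask upright, at rest on the platform within 8 mm of its seat in the V rest, pad pressing on it with over 0.5 N (spring in by 1 mm or more), both wing knobs within 0.12 rad of their tight stops, dial pointer tip within 3.5 mm (about 6.5 degrees) of the lug (all of step 2 and z of flask in the frame of shaker between 0.086 and 0.094 m and angle between flask's own z axis and vertical below 0.12 rad and linear speed of flask below 0.02 m/s and horizontal distance between pointer and lug below 0.0035 m); the robot touches nothing.
It fails at once if the flask tips more than 35 degrees (angle between flask's own z axis and vertical above 0.6 rad).
It fails at once if the flask falls freely (dropped from more than about 2 cm) (linear speed of flask above 0.6 m/s and contact force between the fingers and flask below 0.01 N).
It fails at once if the setting ring is turned (its lug moves by more than 3 mm) (distance of lug from where it was at the start of the episode above 0.003 m).
It fails at once if another vessel is pushed more than 3 cm away or tipped over (distance of any of beaker, powder_jar, dropper_bottle, hazard_jar from where it was at the start of the episode above 0.03 m or angle between any of beaker, powder_jar, dropper_bottle, hazard_jar's own z axis and vertical above 0.5 rad).
It also fails if it takes over 61 s, if anything falls off the work surface, if the arm or the gripper's body presses on something with over 40 N, if the wrist force passes 120 N, or if a joint passes its speed limit or range.

### The arm

A 6-joint arm with a two-finger parallel gripper is mounted at the origin on the work surface; the furniture and walls round the work are solid. World frame = base frame: x ahead of the robot, y to its left, z up, the work surface at z = 0. Lengths are in mm, angles in rad, forces in N, time in s.
With the tool pointing down it reaches from about 275 to 1000 mm from the base axis. Payload 8.4 kg.
Tool frame: the origin (TCP) lies between the finger pads; the fingertips stand 17 mm ahead of it and the grasp point (between the pads) lies 2 mm behind it (r.tcp_to_tips is the distance from the TCP to the fingertips, in mm); z points along the fingers, y is the line along which they close (so a half turn about z gives the same grasp; the last joint's range is limited). The gripper opens to 85 mm and grips with 20 to 120 N. Pads are 22 mm wide; open, the fingers measure 114 mm over their backs; the gripper's body (76 mm by 85 mm) begins 54 mm behind the grasp point. The pads swing forward as they close: fully open they stand 13 mm farther back than shut.
Start: joints at [1.159, 0.353, 1.633, -0, 1.155, -0.002], TCP at [249.015, 573.253, 248.281] pointing down, gripper open.
Joint ranges: [-2.63, 2.63], [-0.92, 2.1], [0.06, 2.66], [-1.3, 4.44], [0, 2.69], [-3.02, 3.02]. Speed limits (rad/s): [2.22, 2.22, 2.79, 3.14, 3.14, 3.14].

### API

Orientations are given as [roll, pitch, yaw] about the fixed x, y, z axes, in that order (R = Rz(yaw) Ry(pitch) Rx(roll)).
In Python, from rig import r gives the robot as it stands. The module is installed in compiled form; this text tells all that it offers.
- The arm moves only by the tool apply_moves, never from a script. Its argument "series" is text: rows parted by semicolons, each of 7 numbers parted by spaces: the shift along the tool's x, y, z in cm, then the turn, a rotation vector about the tool's x, y, z in rad, then the gripper's target within -1 to 1 (shut at 1, half-way at 0, fully open at -1). In form: tx ty tz rx ry rz fingers; .... A call has exactly 10 rows; each row shifts and turns the commanded pose from where the row before left it, along the tool's axes as they then stand; what a row does not reach is not made up. A row lasts 1/12 s, in which the tool goes at most 41.7 mm and 7.16 degrees, less where a joint would pass 70% of its speed; a pose out of reach is approached as far as the arm can. A call with a gripper value outside its range is refused whole. The fingers move at their own pace and stop on an object; "squeeze" is the grip in N (left out, the last holds). Time passes only in rows, so rows that do not move let the fingers close, or fill a call up. It gives the time, the measured TCP pose, the force and the opening at its end, in the units of the state.
- r.sense(): the state, without advancing time (a new reading comes with each control period).
- r.grab_frame(name): name is "scene" or "side" or "wrist"; returns the picture (384x512x3 uint8, blue, green, red); there is no depth.
- r.camera_info(name): a dict with "K" (3x3 intrinsics, pixels), "extrinsics" (4x4, takes a point from camera to world coordinates). Camera axes: x right, y down, z forward; pixel columns grow to the right and rows downward; lengths in mm; the calibration is good to about 2 mm. A picture is of the moment at which its call begins: read the wrist's pose just before it. camera_info takes no time and is no camera call; for the wrist camera it gives the pose at the moment of the call.
- r.sign_off(): hands the job in, once; it reports no verdict.
The state is a dict: "clock": time; "qpos": joint angles; "qvel": joint speeds; "joint_efforts": joint torques, N m; "eef_pos": TCP position; "tcp_rot": TCP orientation; "contact_force": force on the tool from outside, world axes, zero at the start; "wrist_torque": the same for the moment, N m; "opening": opening from 0.0 (shut) to 1.0 (fully open).
Only numpy, scipy, OpenCV 4.12 (cv2) and the standard library are available. Lean on these libraries where they do the work, as an engineer would, in place of code of your own. Each camera call takes 0.05 s, during which the arm holds its last target. There are 200 camera calls.

## Working session

There is one attempt and no reset: what is moved stays moved. The work goes in short steps, Python scripts to look and compute and a tool call to move; the robot and the scene stay as the last step left them, time stands still between calls to the robot, and variables do not carry over. Pictures are saved under pics/ and viewed, on a budget of 10 in all, crops included, one or two more only if the job needs it, and the job is handed in when it is done.

Besides the shell and the picture viewer there is one more tool, called after "Emit:" by a JSON object that holds its "api" and its "payload", one argument or row to a line. apply_moves: Moves the arm, as the interface text tells. Its arguments: {"type":"object","properties":{"series":{"type":"string"},"squeeze":{"type":"number"}},"required":["series"]}

```bash
mkdir -p pics; ls; python3 - <<'E'
from rig import r
import cv2,numpy as np
np.set_printoptions(precision=4,suppress=True)
s=r.sense();print(s)
ims=[r.grab_frame(n) for n in("scene","side","wrist")]
for n,i in zip(("scene","side","wrist"),ims):
    c=r.camera_info(n);print(n,c["K"],c["extrinsics"]);cv2.imwrite(f"pics/{n}0.png",i)
E
```

```text
pics
{'clock': 0.0, 'qpos': array([ 1.1586,  0.3537,  1.6341, -0.    ,  1.1552, -0.0024]), 'qvel': array([-0.0008, -0.0015, -0.0009, -0.0015,  0.0011, -0.0013]), 'joint_efforts': array([  0.0021, -60.5237, -34.2087,   0.    ,   0.0089,  -0.    ]), 'eef_pos': array([248.8147, 572.8552, 247.5544]), 'tcp_rot': array([-3.1402,  0.    ,  2.7318]), 'contact_force': array([ 0.0686, -0.4965,  0.1935]), 'wrist_torque': array([-0.0053, -0.0457,  0.0432]), 'opening': 0.9964408648728437}
scene [[355.8128   0.     254.0669]
 [  0.     355.8128 196.6038]
 [  0.       0.       1.    ]] [[ -0.9966   0.0597  -0.0569 590.7716]
 [  0.0789   0.4914  -0.8673 830.4634]
 [ -0.0239  -0.8689  -0.4945 585.6006]
 [  0.       0.       0.       1.    ]]
side [[374.8015   0.     251.5499]
 [  0.     374.8015 191.2202]
 [  0.       0.       1.    ]] [[ -0.9745  -0.1451   0.1715 369.6274]
 [ -0.2245   0.6494  -0.7265 721.5751]
 [ -0.006   -0.7465  -0.6654 804.4753]
 [  0.       0.       0.       1.    ]]
wrist [[309.2283   0.     256.7518]
 [  0.     309.2283 188.8992]
 [  0.       0.       1.    ]] [[  0.3982   0.8723   0.2838 175.1513]
 [  0.9173  -0.3785  -0.1238 603.8713]
 [ -0.0006   0.3096  -0.9509 372.9896]
 [  0.       0.       0.       1.    ]]
```

View pics/scene0.png

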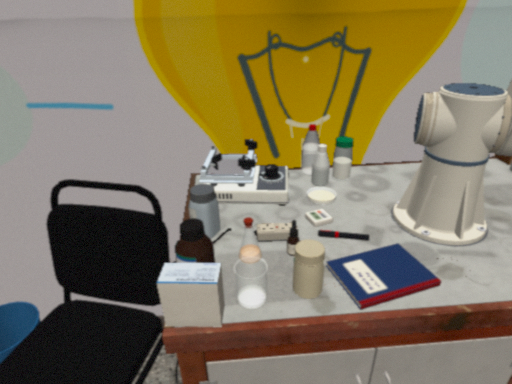

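View pics/side0.png

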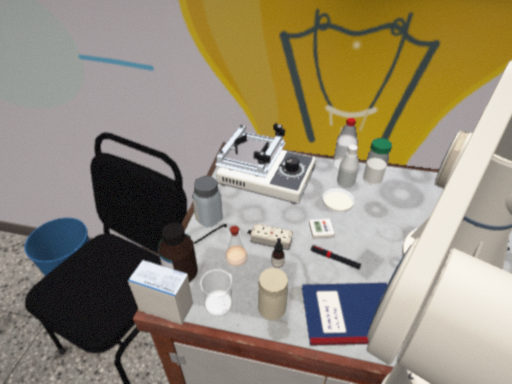

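The scene view shows the shaker at about (245,185) with the flask's stopper at (248,222). In the side view the stopper is at (235,231) and the shaker at (265,165). Next I'll triangulate the stopper and enlarge the shaker.

```bash
cat > h.py <<'E'
import numpy as np,cv2
np.set_printoptions(precision=3,suppress=True)
def ray(c,p):
    K,E=np.array(c["K"]),np.array(c["extrinsics"])
    d=E[:3,:3]@np.linalg.solve(K,[p[0],p[1],1.]);return E[:3,3],d/np.linalg.norm(d)
def plane(c,p,z):
    o,d=ray(c,p);return o+d*(z-o[2])/d[2]
def tri(c1,p1,c2,p2):
    o1,d1=ray(c1,p1);o2,d2=ray(c2,p2)
    t=np.linalg.lstsq(np.c_[d1,-d2],o2-o1,rcond=None)[0]
    a,b=o1+d1*t[0],o2+d2*t[1];return (a+b)/2,np.linalg.norm(a-b)
def proj(c,P):
    K,E=np.array(c["K"]),np.array(c["extrinsics"])
    q=K@(E[:3,:3].T@(np.array(P,float)-E[:3,3]));return q[:2]/q[2]
E
python3 - <<'E'
from h import *
from rig import r
cs,cd=r.camera_info("scene"),r.camera_info("side")
A,B=cv2.imread("pics/scene0.png"),cv2.imread("pics/side0.png")
def red(im,x0,y0,x1,y1):
    h=cv2.cvtColor(im,cv2.COLOR_BGR2HSV)
    m=((h[...,0]<8)|(h[...,0]>172))&(h[...,1]>120)&(h[...,2]>60)
    k=np.zeros_like(m);k[y0:y1,x0:x1]=1;ys,xs=np.nonzero(m&k);print(len(xs),xs.min(),xs.max(),ys.min(),ys.max());return xs.mean(),ys.mean()
a=red(A,235,212,262,235);b=red(B,222,220,250,242);print(a,b,tri(cs,a,cd,b))
for c,p in((cs,(248,222)),):print(plane(c,p,105))
print("shaker rough",plane(cs,(270,180),96),plane(cd,(292,165),96))
a=cv2.resize(A[130:215,180:300],(600,425),interpolation=cv2.INTER_CUBIC)
b=cv2.resize(B[115:205,210:325],(690,540),interpolation=cv2.INTER_CUBIC)
cv2.imwrite("pics/c1.png",b)
E
```

```text
54 244 252 218 226
53 230 238 226 234
(np.float64(247.85185185185185), np.float64(221.4814814814815)) (np.float64(234.0754716981132), np.float64(229.88679245283018)) (array([559.955, 110.806, 106.641]), np.float64(1.0387570069550471))
[560.003 110.013 105.   ]
shaker rough [ 478.571 -123.704   96.   ] [ 457.848 -197.383   96.   ]
```

View pics/c1.png

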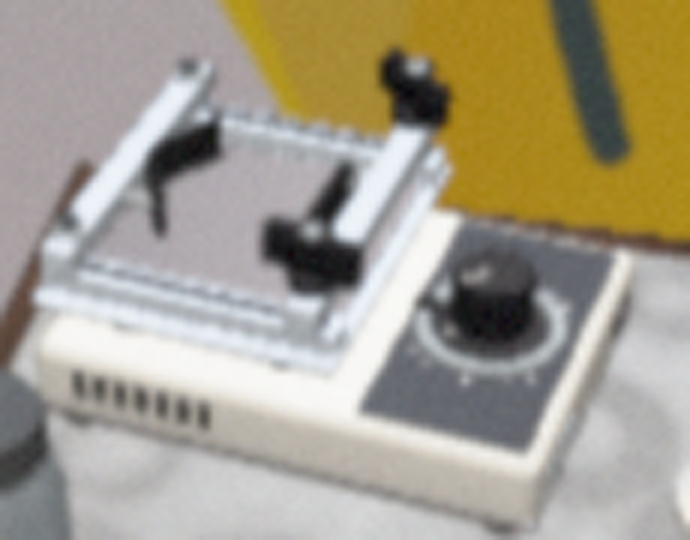

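View pics/wrist0.png

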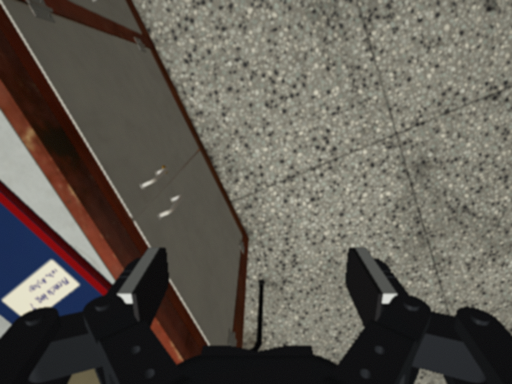

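```bash
python3 - <<'E'
from h import *
from rig import r
cs,cd=r.camera_info("scene"),r.camera_info("side")
f=lambda x,y:(210+(x+.5)/6-.5,115+(y+.5)/6-.5)
for n,p,z in [("dial top",f(495,268),96),("console FL",f(540,462),58),("console FR",f(630,258),58),("Lknob",f(315,232),156),("Rknob",f(412,75),156),("rearbar L",f(68,222),122),("rearbar R",f(190,68),122),
 ("powder",(273,274),118),("dropper",(278,243),102),("beaker",(216,277),92),("brown",(173,230),140),("hazard",(206,183),139),("power strip",(271,235),40)]:
    print(n,plane(cd,p,z))
E
```

```text
dial top [ 461.888 -226.628   96.   ]
console FL [ 421.598 -123.155   58.   ]
console FR [ 395.27  -302.803   58.   ]
Lknob [ 544.141 -156.281  156.   ]
Rknob [ 522.51  -307.193  156.   ]
rearbar L [ 679.944 -183.216  122.   ]
rearbar R [ 654.65  -341.336  122.   ]
powder [438.758 229.047 118.   ]
dropper [445.127 125.345 102.   ]
beaker [566.298 247.035  92.   ]
brown [692.878 172.816 140.   ]
hazard [670.449 -10.802 139.   ]
power strip [475.165  49.078  40.   ]
```

Emit:
{"api": "apply_moves", "payload": {
  "series": "-2.87 -2.2 -0.66 0 0 0 -1;-2.87 -2.2 -0.66 0 0 0 -1;-2.87 -2.2 -0.66 0 0 0 -1;-2.87 -2.2 -0.66 0 0 0 -1;-2.87 -2.2 -0.66 0 0 0 -1;-2.87 -2.2 -0.66 0 0 0 -1;-2.87 -2.2 -0.66 0 0 0 -1;-2.87 -2.2 -0.66 0 0 0 -1;-2.87 -2.2 -0.66 0 0 0 -1;-2.87 -2.2 -0.66 0 0 0 -1"
}}

```text
clock: 0.98
eef_pos: [425.0, 255.4, 314.6]
tcp_rot: [-3.142, -0.0, 2.732]
contact_force: [0.5, 0.8, -0.2]
opening: 1.001
```

Emit:
{"api": "apply_moves", "payload": {
  "series": "-2.87 -2.2 -0.66 0 0 0 -1;-2.87 -2.2 -0.66 0 0 0 -1;-2.87 -2.2 -0.66 0 0 0 -1;-2.87 -2.2 -0.66 0 0 0 -1;-2.87 -2.2 -0.66 0 0 0 -1;-2.87 -2.2 -0.66 0 0 0 -1;-2.87 -2.2 -0.66 0 0 0 -1;-2.87 -2.2 -0.66 0 0 0 -1;-2.87 -2.2 -0.66 0 0 0 -1;-2.87 -2.2 -0.66 0 0 0 -1"
}}

```text
clock: 1.82
eef_pos: [600.6, -60.8, 380.4]
tcp_rot: [-3.142, -0.0, 2.732]
contact_force: [1.2, 1.5, -0.0]
opening: 0.999
```

```bash
python3 - <<'E'
from h import *
from rig import r
import pickle
c=r.camera_info("wrist");s=r.sense();im=r.grab_frame("wrist")
print(s["clock"],s["eef_pos"],s["tcp_rot"],s["qpos"]);pickle.dump(c,open("w1.pkl","wb"))
print(np.array(c["extrinsics"]))
for P in((562,-236,90),(560,111,105)):print(proj(c,P))
cv2.imwrite("pics/w1.png",im);cv2.imwrite("pics/w1v.png",cv2.resize(im,(768,576),interpolation=cv2.INTER_CUBIC))
E
```

```text
1.8167 [600.597 -60.816 380.437] [-3.142 -0.     2.732] [-0.103  0.225  1.517  0.     1.4   -1.264]
[[  0.398   0.872   0.284 526.864]
 [  0.917  -0.379  -0.123 -30.001]
 [  0.      0.309  -0.951 505.701]
 [  0.      0.      0.      1.   ]]
[130.982 174.63 ]
[374.725  65.854]
```

View pics/w1v.png

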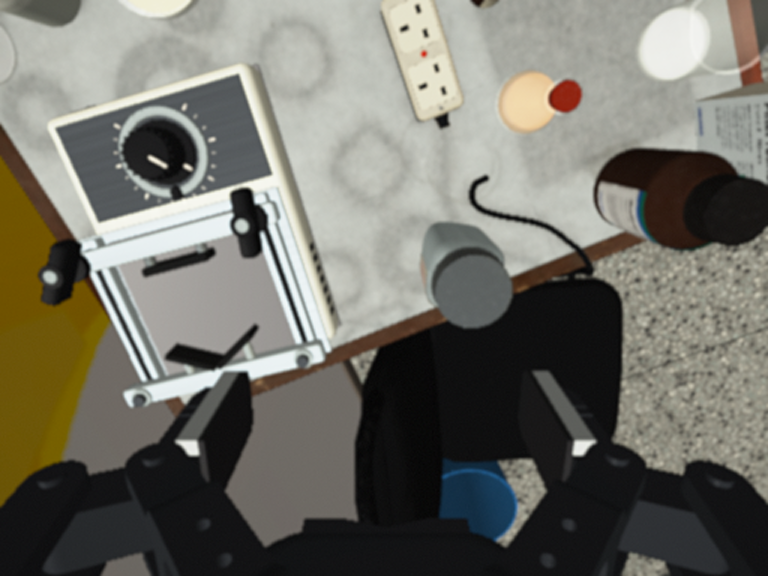

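The wrist view (×1.5) shows the flask stopper at (566,95), the left knob at (243,225) and the right knob at (50,277). The rear bar screws are at (303,358) and (138,399), the dial at about (165,150), and the lug at (176,192).

```bash
python3 - <<'E'
from h import *
import pickle
c=pickle.load(open("w1.pkl","rb"));im=cv2.imread("pics/w1.png")
v=lambda x,y:((x+.5)/1.5-.5,(y+.5)/1.5-.5)
h=cv2.cvtColor(im,cv2.COLOR_BGR2HSV);m=((h[...,0]<8)|(h[...,0]>172))&(h[...,1]>150)
m[:, :355]=0;m[:50]=0;m[78:]=0;m[:,400:]=0;ys,xs=np.nonzero(m);print(len(xs),xs.mean(),ys.mean(),"flask",plane(c,(xs.mean(),ys.mean()),109))
ex=None
P={}
for n,p,z in [("Lk",v(243,225),156),("Rk",v(50,277),156),("RbL",v(303,358),126),("RbR",v(138,399),126),("conFL",v(250,67),58),("conFR",v(52,124),58),("dialtop",v(158,150),96),("lug",v(176,192),70)]:
    P[n]=plane(c,p,z)[:2];print(n,P[n])
import math
for a,b in(("Lk","Rk"),("RbL","RbR"),("conFL","conFR")):
    d=P[a]-P[b];print(a,np.linalg.norm(d),math.atan2(-d[0],d[1]),(P[a]+P[b])/2)
# dropped patch, enlarged dial
cv2.imwrite("pics/dial1.png",cv2.resize(im[60:145,70:155],(595,595),interpolation=cv2.INTER_CUBIC))
E
```

```text
322 376.6335403726708 63.75155279503105 flask [558.325 112.357 109.   ]
Lk [ 545.019 -155.91 ]
Rk [ 520.798 -315.652]
RbL [ 675.566 -175.965]
RbR [ 652.125 -336.762]
conFL [ 428.916 -117.283]
conFR [ 398.8   -305.843]
dialtop [ 462.815 -212.475]
lug [ 497.513 -228.876]
Lk 161.56806798604978 -0.15047457959243257 [ 532.909 -235.781]
RbL 162.49665023836445 -0.14475697577614605 [ 663.845 -256.364]
conFL 190.9499813193295 -0.15837516929678994 [ 413.858 -211.563]
```

View pics/dial1.png

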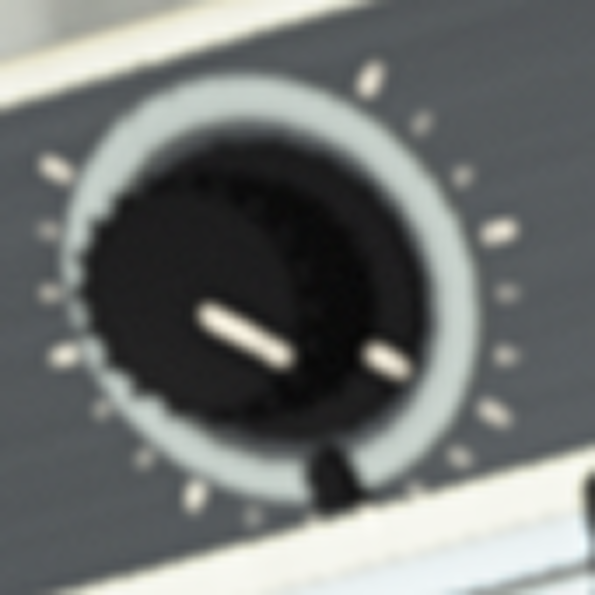

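```bash
python3 - <<'E'
from h import *
import pickle,math
from rig import r
c=pickle.load(open("w1.pkl","rb"));cd=r.camera_info("side")
v=lambda x,y:((x+.5)/1.5-.5,(y+.5)/1.5-.5)
f=lambda x,y:(210+(x+.5)/6-.5,115+(y+.5)/6-.5)
g=lambda x,y:(70+(x+.5)/7-.5,60+(y+.5)/7-.5)
for n,a,b in[("Lk",v(243,225),f(312,230)),("Rk",v(50,277),f(417,68)),("RbL",v(303,358),f(68,222)),("RbR",v(138,399),f(188,68))]:print(n,*tri(c,a,cd,b))
o=plane(c,g(272,287),62);p=plane(c,g(408,368),63);l=plane(c,g(327,450),69)
print("dial",o,"ptr",p,"lug",l)
for q in(p,l):
    d=q-o;print(np.linalg.norm(d[:2]),-(math.atan2(d[1],d[0])+.148))
# wing direction from line on left knob : view ends
for a,b in((v(234,192),v(250,255)),(v(67,242),v(52,300))):
    a,b=plane(c,a,156),plane(c,b,156);d=a-b;print("wing",np.linalg.norm(d),math.atan2(d[1],d[0])+.148,(a+b)/2)
E
```

```text
Lk [ 545.174 -155.202  157.808] 0.5107979233751554
Rk [ 521.043 -316.174  155.189] 0.5589661934599522
RbL [ 676.193 -175.462  127.512] 2.2763095955759898
RbR [ 654.202 -339.225  123.039] 2.110571728098388
dial [ 460.133 -224.015   62.   ] ptr [ 484.367 -207.051   63.   ] lug [ 492.253 -227.581   69.   ]
29.582251276443763 -0.7587215733825708
32.31784121653097 -0.03743428914549567
wing 48.961330311450915 3.0346584659924374 [ 544.204 -156.179  156.   ]
wing 52.403060577400524 2.444344881336455 [ 520.036 -306.227  156.   ]
```

Emit:
{"api": "apply_moves", "payload": {
  "series": "1.78 2.36 2.5 0 0 0 -1;1.78 2.36 2.5 0 0 0 -1;1.78 2.36 2.5 0 0 0 -1;1.78 2.36 2.5 0 0 0 -1;1.78 2.36 2.5 0 0 0 -1;1.78 2.36 2.5 0 0 0 -1;0 0 2.5 0 0 0 -1;0 0 2.5 0 0 0 -1;0 0 2 0 0 0 -1;0 0 0 0 0 0 -1"
}}

```text
clock: 2.7
eef_pos: [555.8, 113.2, 156.2]
tcp_rot: [-3.138, -0.006, 2.732]
contact_force: [-0.4, -0.7, 0.4]
opening: 1.0
```

```bash
python3 - <<'E'
from h import *
from rig import r
c=r.camera_info("wrist");s=r.sense();im=r.grab_frame("wrist")
print(s["clock"],s["eef_pos"],s["tcp_rot"])
h=cv2.cvtColor(im,cv2.COLOR_BGR2HSV);m=(((h[...,0]<8)|(h[...,0]>172))&(h[...,1]>150)).astype('u1')
n,l,st,ce=cv2.connectedComponentsWithStats(m)
for i in range(1,n):
    if st[i,4]>200:print(st[i],ce[i],plane(c,ce[i],110))
print(proj(c,(559,112,115)))
cv2.imwrite("pics/w2.png",im)
E
```

```text
2.7 [555.798 113.239 156.215] [-3.138 -0.006  2.732]
[ 458    0   40   80 1735] [477.587  39.15 ] [504.421 255.557 110.   ]
[ 239  212   39   39 1153] [258.055 231.544] [558.39  111.652 110.   ]
[259.002 235.846]
```

Emit:
{"api": "apply_moves", "payload": {
  "series": "0 0 1.8 0 0 0 -1;0 0 1.8 0 0 0 -1;0 0 0 0 0 0 0;0 0 0 0 0 0 0.4;0 0 0 0 0 0 1;0 0 0 0 0 0 1;0 0 0 0 0 0 1;0 0 0 0 0 0 1;0 0 0 0 0 0 1;0 0 0 0 0 0 1",
  "squeeze": 30
}}

```text
clock: 3.58
eef_pos: [559.5, 113.5, 125.7]
tcp_rot: [3.14, 0.002, 2.732]
contact_force: [-0.8, -1.2, 7.4]
opening: 0.262
```

The descent sum was 10 mm short, so the fingers hold only the top of the stopper. I'll regrip lower.

Emit:
{"api": "apply_moves", "payload": {
  "series": "0 0 0 0 0 0 0;0 0 0 0 0 0 0;0 0 0 0 0 0 -0.2;0 0 0.6 0 0 0 -0.2;0 0 0.5 0 0 0 0;0 0 0 0 0 0 0.4;0 0 0 0 0 0 1;0 0 0 0 0 0 1;0 0 0 0 0 0 1;0 0 0 0 0 0 1"
}}

```text
clock: 4.42
eef_pos: [558.7, 113.4, 113.3]
tcp_rot: [-3.142, -0.0, 2.732]
contact_force: [-0.3, -0.1, -1.2]
opening: 0.292
```

```bash
python3 - <<'E'
from h import *
from rig import r
s=r.sense();print(s["clock"],s["eef_pos"],s["contact_force"],s["opening"])
E
```

```text
4.4167 [558.66  113.402 113.264] [-0.342 -0.137 -1.18 ] 0.29242782679485657
```

Emit:
{"api": "apply_moves", "payload": {
  "series": "0 0 -1 0 0 0 1;0 0 -2.5 0 0 0 1;0 0 -3.5 0 0 0 1;-0.7 -1.1 -3.5 0 0 0 1;-1.3 -2.07 -3.5 0 0 0 1;-1.3 -2.07 -2.5 0 0 0 1;-1.3 -2.07 -1.5 0 0 0 1;-1.3 -2.07 0 0 0 0 1;-1.3 -2.07 0 0 0 0 1;-1.3 -2.07 0 0 0 0 1"
}}

```text
clock: 5.25
eef_pos: [582.7, -45.0, 294.0]
tcp_rot: [3.141, 0.002, 2.732]
contact_force: [0.4, -0.0, -1.7]
opening: 0.296
```

Emit:
{"api": "apply_moves", "payload": {
  "series": "-1.3 -2.07 0 0 0 0 1;-1.3 -2.07 0 0 0 0 1;-1.3 -2.07 0 0 0 0 1;-1.3 -2.07 0 0 0 0 1;-1.3 -2.07 0 0 0 0 1;-1.3 -2.07 0 0 0 0 1;-1.3 -2.07 0 0 0 0 1;-0.9 -1.4 0 0 0 0 1;-0.47 -0.7 0 0 0 0 1;0 0 0 0 0 0 1"
}}

```text
clock: 6.08
eef_pos: [612.6, -239.1, 292.6]
tcp_rot: [-3.141, 0.0, 2.73]
contact_force: [0.1, 0.0, -0.8]
opening: 0.293
```

```bash
python3 - <<'E'
from h import *
from rig import r
import pickle
c=r.camera_info("wrist");s=r.sense();im=r.grab_frame("wrist")
print(s["clock"],s["eef_pos"],s["tcp_rot"],s["opening"],s["contact_force"]);pickle.dump(c,open("w3.pkl","wb"))
cv2.imwrite("pics/w3.png",im);cv2.imwrite("pics/w3v.png",cv2.resize(im,(768,576),interpolation=cv2.INTER_CUBIC))
E
```

```text
6.0833 [ 612.623 -239.068  292.648] [-3.141  0.     2.73 ] 0.2927687377027683 [ 0.103  0.049 -0.751]
```

View pics/w3v.png

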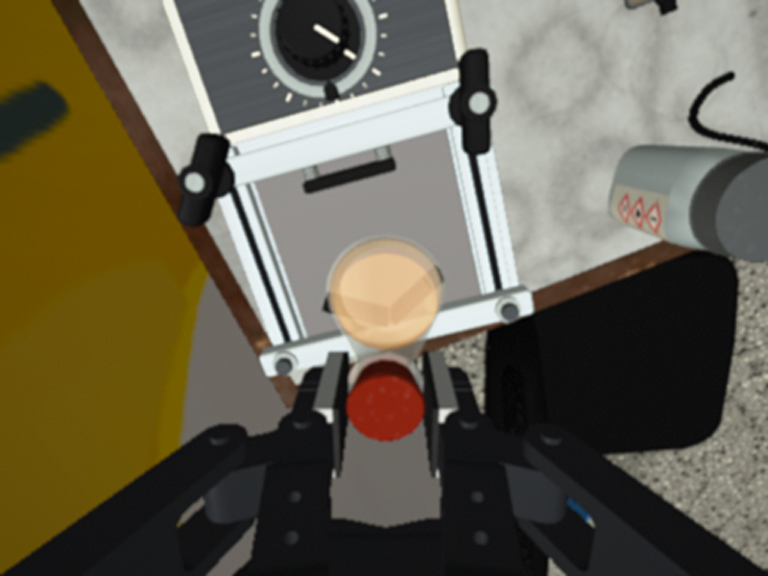

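The flask is held upright over the V. In this view (×1.5) the left hub is at (479,103), the right hub at (195,182), the rear screws at (509,311) and (285,365), and the lug at (331,92).

```bash
python3 - <<'E'
from h import *
import pickle,math
c1=pickle.load(open("w1.pkl","rb"));c=pickle.load(open("w3.pkl","rb"))
v=lambda x,y:((x+.5)/1.5-.5,(y+.5)/1.5-.5)
Q={}
for n,a,b in[("Lk",(243,225),(479,103)),("Rk",(50,277),(195,182)),("RbL",(303,358),(509,311)),("RbR",(138,399),(285,365))]:
    P,e=tri(c1,v(*a),c,v(*b));Q[n]=P;print(n,P,e,"at z",plane(c,v(*b),158 if 'k' in n else 126)[:2])
d=Q["Lk"]-Q["Rk"];print(math.atan2(-d[0],d[1]))
for a,b in(((473,50),(479,152)),((213,135),(190,224))):
    a,b=plane(c,v(*a),156),plane(c,v(*b),156);d=a-b;print("wing",np.linalg.norm(d),math.atan2(d[1],d[0])+.148,(a+b)/2)
# pad top face edge z=124
for p in((304,188),(395,163)):print("pad",plane(c,v(*p),124))
for p in((330,310),(438,272)):print("Vtip",plane(c,v(*p),126))
print("lug",plane(c,v(331,90),69),"ptr",plane(c,v(352,56),63),"ringC",plane(c,v(318,38),62))
E
```

```text
Lk [ 545.136 -156.562  154.188] 0.04591589057755244 at z [ 545.068 -157.305]
Rk [ 520.795 -314.724  157.142] 0.04657703483375639 at z [ 520.832 -314.378]
RbL [ 677.309 -177.026  123.954] 1.776787630753072 at z [ 677.31  -177.338]
RbR [ 650.354 -331.888  132.189] 0.5233096473510517 at z [ 653.053 -334.657]
-0.15269675293529109
wing 50.4792553772622 3.0015044397230173 [ 544.328 -158.254  156.   ]
wing 51.78708717056998 2.509671294647674 [ 521.491 -311.729  156.   ]
pad [ 548.856 -267.795  124.   ]
pad [ 557.652 -209.745  124.   ]
Vtip [ 628.363 -287.763  126.   ]
Vtip [ 632.594 -211.177  126.   ]
lug [ 498.044 -231.498   69.   ] ptr [ 483.461 -209.09    63.   ] ringC [ 463.759 -225.824   62.   ]
```

Emit:
{"api": "apply_moves", "payload": {
  "series": "-0.29 -0.66 1 0 0 0 1;0 0 2 0 0 0 1;0 0 2 0 0 0 1;0 0 1.6 0 0 0 1;0 0 0.8 0 0 0 1;0 0 0.6 0 0 0 1;0 0 0.4 0 0 0 1;0 0 0.3 0 0 0 1;0 0 0.15 0 0 0 1;0 0 0 0 0 0 1"
}}

```text
clock: 6.97
eef_pos: [612.9, -245.0, 204.3]
tcp_rot: [3.142, 0.001, 2.732]
contact_force: [-0.7, 0.2, -1.2]
opening: 0.293
```

Emit:
{"api": "apply_moves", "payload": {
  "series": "0 0 0.1 0 0 0 1;0 0 0.05 0 0 0 1;0 0 0 0 0 0 1;0 0 0 0 0 0 0.3;0 0 0 0 0 0 0.2;0 0 0 0 0 0 -0.1;0 0 0 0 0 0 -0.3;0 0 0 0 0 0 -0.3;0 0 0 0 0 0 -0.3;0 0 0 0 0 0 -0.3"
}}

```text
clock: 7.8
eef_pos: [612.6, -245.0, 202.4]
tcp_rot: [-3.142, -0.0, 2.732]
contact_force: [0.1, 0.1, 0.5]
opening: 0.65
```

Emit:
{"api": "apply_moves", "payload": {
  "series": "0 0 -2 0 0 0 -0.3;0 0 -3 0 0 0 -0.3;0 0 -3 0 0 0 -0.3;0 0 -2 0 0 0 -0.3;0 0 0 0 0 0 -0.3;0 0 0 0 0 0 1;0 0 0 0 0 0 1;0 0 0 0 0 0 1;0 0 0 0 0 0 1;0 0 0 0 0 0 1"
}}

```text
clock: 8.63
eef_pos: [612.2, -244.8, 301.3]
tcp_rot: [-3.142, -0.002, 2.732]
contact_force: [-0.5, -0.6, -0.1]
opening: 0.003
```

```bash
python3 - <<'E'
from h import *
from rig import r
import pickle
c=r.camera_info("wrist");s=r.sense();im=r.grab_frame("wrist");sd=r.grab_frame("side")
print(s["clock"],s["eef_pos"],s["tcp_rot"],s["opening"],s["contact_force"]);pickle.dump(c,open("w4.pkl","wb"))
h=cv2.cvtColor(im,cv2.COLOR_BGR2HSV);m=(((h[...,0]<8)|(h[...,0]>172))&(h[...,1]>150)).astype('u1')
n,l,st,ce=cv2.connectedComponentsWithStats(m)
for i in range(1,n):
    if st[i,4]>200:print(st[i],ce[i],plane(c,ce[i],203))
cv2.imwrite("pics/w4.png",im)
cv2.imwrite("pics/w4v.png",np.vstack([cv2.resize(im,(480,360)),cv2.resize(sd[70:205,195:375],(480,240))]) if 0 else im)
E
```

```text
8.6333 [ 612.222 -244.801  301.256] [-3.142 -0.002  2.732] 0.0025205328190322936 [-0.535 -0.562 -0.089]
[240 185  34  29 724] [256.691 199.637] [ 613.02  -246.312  203.   ]
```

View pics/w4v.png

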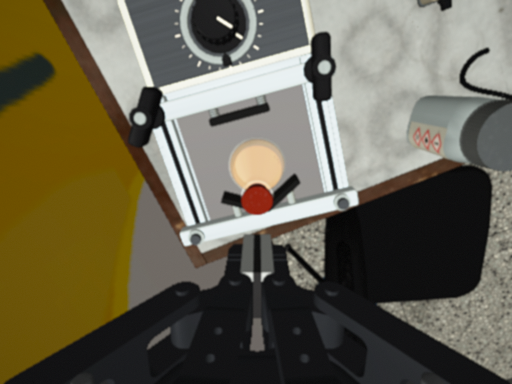

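Emit:
{"api": "apply_moves", "payload": {
  "series": "2.3 -0.67 0 0 0 0 1;2.3 -0.67 0 0 0 0 1;2.3 -0.67 0 0 0 0 1;2.3 -0.66 0 0 0 0 1;2.29 -0.66 0 0 0 0 1;0 0 3.5 0 0 -0.086 1;0 0 3.5 0 0 -0.086 1;0 0 3.5 0 0 -0.086 1;0 0 3.5 0 0 0 1;0 0 3 0 0 0 1"
}}

```text
clock: 9.57
eef_pos: [493.3, -229.5, 130.5]
tcp_rot: [3.141, -0.001, 2.99]
contact_force: [-0.5, 0.0, -1.0]
opening: -0.001
```

```bash
python3 - <<'E'
from h import *
from rig import r
s=r.sense();im=r.grab_frame("wrist");s=r.sense()
print(s["clock"],s["eef_pos"],s["tcp_rot"],s["contact_force"],s["qpos"])
E
```

```text
9.6167 [ 490.521 -228.169  125.458] [ 3.139 -0.008  2.99 ] [-1.976  1.122 -4.956] [-0.438  0.381  1.912 -0.     0.858 -1.857]
```

Emit:
{"api": "apply_moves", "payload": {
  "series": "0 0 0 0 0 0 1;0 0 0.3 0 0 0 1;-0.8 0 0 0 0 0 1;-0.8 0 0 0 0 0 1;-0.8 0 0 0 0 0 1;-0.6 0 0 0 0 0 1;-0.6 0 0 0 0 0 1;-0.6 0 0 0 0 0 1;-0.6 0 0 0 0 0 1;0 0 0 0 0 0 1"
}}

```text
clock: 10.45
eef_pos: [542.2, -237.2, 130.6]
tcp_rot: [-3.141, -0.001, 2.99]
contact_force: [-4.0, 0.4, 2.2]
opening: -0.001
```

```bash
cat > look.py <<'E'
from h import *
from rig import r
import pickle,sys
n=sys.argv[1];w=sys.argv[2] if len(sys.argv)>2 else "wrist"
c=r.camera_info(w);s=r.sense();im=r.grab_frame(w)
print(s["clock"],s["eef_pos"],s["tcp_rot"],s["opening"],s["contact_force"],s["qpos"]);pickle.dump(c,open(n+".pkl","wb"));cv2.imwrite(f"pics/{n}.png",im)
h=cv2.cvtColor(im,cv2.COLOR_BGR2HSV);m=(((h[...,0]<8)|(h[...,0]>172))&(h[...,1]>150)).astype('u1')
k,l,st,ce=cv2.connectedComponentsWithStats(m)
for i in range(1,k):
    if st[i,4]>60:
        P=plane(c,ce[i],198)
        if np.linalg.norm(P[:2]-[615,-247])<60:print("stopper",P,st[i])
E
python3 look.py w5
```

```text
10.45 [ 542.196 -237.229  130.581] [-3.141 -0.001  2.99 ] -0.0007772478577729829 [-4.045  0.379  2.206] [-0.415  0.437  1.803 -0.001  0.902 -1.834]
```

Emit:
{"api": "apply_moves", "payload": {
  "series": "-0.2 0 0 0 0 0 1;-0.2 0 0 0 0 0 1;-0.1 0 0 0 0 0 1;-0.1 0 0 0 0 0 1;-0.1 0 0 0 0 0 1;-0.1 0 0 0 0 0 1;-0.1 0 0 0 0 0 1;0 0 0 0 0 0 1;0 0 0 0 0 0 1;0 0 0 0 0 0 1"
}}

```text
clock: 11.33
eef_pos: [549.1, -238.2, 130.2]
tcp_rot: [3.142, -0.003, 2.99]
contact_force: [-9.2, 0.5, 7.5]
opening: -0.001
```

Emit:
{"api": "apply_moves", "payload": {
  "series": "0.8 0 -0.5 0 0 0 1;2 0 -1 0 0 0 1;2.5 0 -1 0 0 0 1;2.5 0 -2 0 0 0 1;2.5 0 -2.5 0 0 0 1;0 0 -3 0 0 0 1;0 0 -2 0 0 0 0;0 0 0 0 0 0 -0.4;0 0 0 0 0 0 -0.4;0 0 0 0 0 0 -0.4"
}}

```text
clock: 12.17
eef_pos: [448.7, -222.7, 249.5]
tcp_rot: [-3.141, 0.001, 2.99]
contact_force: [0.4, 0.8, -0.4]
opening: 0.563
```

```bash
python3 look.py w6
```

```text
12.1667 [ 448.673 -222.743  249.546] [-3.141  0.001  2.99 ] 0.5628015877414668 [ 0.372  0.783 -0.41 ] [-0.464  0.157  1.893  0.     1.09  -1.883]
```

View pics/w6.png

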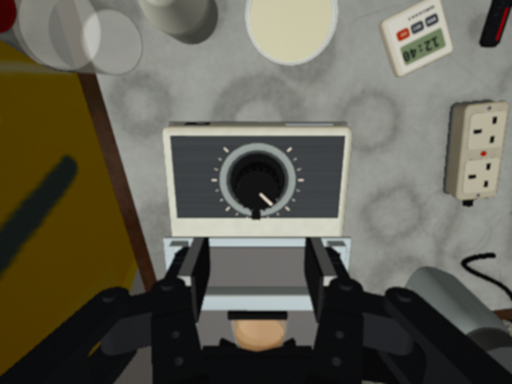

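Looking straight down on the console, the dial is at about (257,180) and the lug at (257,213). The pointer is to the lower right of centre. The clamp bar is at y≈295–310, with its pad against the pinkish flask.

```bash
python3 - <<'E'
from h import *
import pickle,math
c=pickle.load(open("w6.pkl","rb"));im=cv2.imread("pics/w6.png")
g=cv2.cvtColor(im,cv2.COLOR_BGR2GRAY)
print("col", [int(x) for x in g[285:350,248:268].mean(1)])
e=np.array([math.cos(-.1525),math.sin(-.1525)]);m0=np.array([532.95,-235.7])
sx=lambda P:((P[:2]-m0)@e,(P[:2]-m0)@[-e[1],e[0]])
for n,p,z in[("conFL",(350,123),58),("conFR",(163,126),58),("barfront",(258,294),122),("barrear",(258,310),122),("padrear",(258,319),124),("matfront",(258,247),90)]:
    P=plane(c,p,z);print(n,P,"rel bar mid0",sx(P))
h=cv2.cvtColor(im,cv2.COLOR_BGR2HSV)
# ring: light grey ring on dark panel -> ellipse
roi=np.zeros_like(g);roi[138:218,212:302]=1
mk=((g>110)&(roi>0)).astype('u1');k,l,st,ce=cv2.connectedComponentsWithStats(mk);i=1+np.argmax(st[1:,4]);cn,_=cv2.findContours((l==i).astype('u1'),cv2.RETR_EXTERNAL,2)
el=cv2.fitEllipse(cv2.convexHull(cn[0]));print(el,st[i]);C=plane(c,el[0],62);print("dial C",C,sx(C))
wh=((g>150)&(roi>0)&(l!=i)).astype('u1');k,l2,st,ce=cv2.connectedComponentsWithStats(wh)
for j in range(1,k):
    if st[j,4]>3:
        P=plane(c,ce[j],63);d=P[:2]-C[:2];print(ce[j],st[j,4],np.linalg.norm(d),-(math.atan2(d[1],d[0])+.1525))
cv2.imwrite("pics/d6.png",cv2.resize(im[135:225,210:305],(760,720))[:600])
for p,z in(((257,213),69),((257,208),69)):
    P=plane(c,p,z);d=P[:2]-C[:2];print("lug",np.linalg.norm(d),-(math.atan2(d[1],d[0])+.1525))
E
```

```text
col [103, 92, 81, 81, 84, 84, 84, 85, 90, 109, 142, 173, 190, 195, 196, 194, 194, 193, 193, 193, 193, 192, 192, 191, 175, 124, 55, 11, 8, 15, 17, 18, 17, 27, 69, 123, 153, 159, 157, 157, 157, 157, 157, 157, 157, 157, 157, 157, 156, 156, 156, 156, 154, 152, 150, 148, 148, 147, 145, 139, 130, 120, 112, 105, 90]
conFL [ 416.611 -123.64    58.   ] rel bar mid0 (np.float64(-132.01209003782697), np.float64(93.08688563500496))
conFR [ 391.082 -310.589   58.   ] rel bar mid0 (np.float64(-128.84519924329595), np.float64(-95.57135366952028))
barfront [ 556.705 -238.871  122.   ] rel bar mid0 (np.float64(23.960894543616654), np.float64(0.4739554659092497))
barrear [ 575.169 -241.666  122.   ] rel bar mid0 (np.float64(42.63545500051289), np.float64(0.516780880831662))
padrear [ 584.158 -243.035  124.   ] rel bar mid0 (np.float64(51.727980472218604), np.float64(0.5289662401435434))
matfront [ 523.692 -233.735   90.   ] rel bar mid0 (np.float64(-9.44911729524113), np.float64(0.5359950267794672))
((257.8919677734375, 180.0947723388672), (73.60005187988281, 78.28800964355469), 121.50736999511719) [ 220  143   76   73 1473]
dial C [ 460.71  -224.195   62.   ] (np.float64(-73.14905509265922), np.float64(0.3973570107960972))
[225.5 149.5] 10 46.52034689003484 2.35134974155278
[288.75  149.125] 8 45.63616054784582 -2.3848628060527117
[213.5 179.5] 8 46.62877963368225 1.5902095769598952
[300.  179.5] 6 44.22699639201452 -1.5930986476491922
[227.2 208.2] 5 45.70435519096085 0.8118910292856638
lug 34.5526762779729 0.026183025719227426
lug 28.82478455229587 0.03164377017404468
```

```bash
cat > prof.py <<'E'
from h import *
import pickle,math,sys
e=np.array([math.cos(-.1525),math.sin(-.1525)]);n=np.array([-e[1],e[0]]);m0=np.array([532.95,-235.7])
def prof(name,y,z,a,b):
    c=pickle.load(open(name+".pkl","rb"));g=cv2.cvtColor(cv2.imread(f"pics/{name}.png"),cv2.COLOR_BGR2GRAY)
    for s in range(a,b,2):
        v=[g[int(round(q[1])),int(round(q[0]))] for yy in(-4,0,4) for q in[proj(c,[*(m0+e*s+n*(y+yy)),z])]]
        print(f"{s}:{int(np.mean(v))}",end=" ")
    print()
if __name__=="__main__":
    for nm in("w3","w4"):
        for y in(-18,18):print(nm,y);prof(nm,y,123,-14,40)
    print("rear bar");prof("w4",50,122,110,150);prof("w4",-50,122,110,150)
    for y in(-18,18):print("w6",y);prof("w6",y,123,18,66)
E
python3 prof.py
```

```text
w3 -18
-14:235 -12:236 -10:233 -8:220 -6:234 -4:234 -2:234 0:234 2:233 4:232 6:231 8:191 10:135 12:135 14:135 16:89 18:26 20:27 22:26 24:53 26:141 28:147 30:147 32:147 34:146 36:146 38:146 
w3 18
-14:235 -12:237 -10:234 -8:220 -6:235 -4:235 -2:235 0:235 2:235 4:233 6:231 8:204 10:148 12:148 14:149 16:90 18:23 20:27 22:26 24:53 26:141 28:147 30:147 32:147 34:147 36:147 38:146 
w4 -18
-14:238 -12:239 -10:235 -8:222 -6:237 -4:237 -2:236 0:236 2:236 4:235 6:233 8:212 10:144 12:142 14:145 16:88 18:26 20:28 22:26 24:73 26:148 28:151 30:151 32:151 34:151 36:150 38:150 
w4 18
-14:238 -12:239 -10:236 -8:229 -6:238 -4:238 -2:238 0:237 2:237 4:237 6:234 8:209 10:151 12:150 14:152 16:87 18:24 20:28 22:27 24:63 26:146 28:151 30:151 32:151 34:151 36:150 38:150 
rear bar
110:149 112:149 114:149 116:149 118:138 120:121 122:122 124:202 126:236 128:239 130:239 132:239 134:239 136:239 138:239 140:225 142:128 144:61 146:67 148:83 
110:148 112:147 114:148 116:148 118:139 120:113 122:119 124:180 126:235 128:238 130:237 132:237 134:236 136:235 138:236 140:230 142:189 144:177 146:173 148:153 
w6 -18
18:83 20:84 22:90 24:142 26:172 28:195 30:194 32:193 34:192 36:192 38:191 40:184 42:100 44:10 46:14 48:17 50:17 52:40 54:116 56:153 58:153 60:154 62:154 64:155 
w6 18
18:84 20:85 22:91 24:144 26:176 28:196 30:194 32:194 34:195 36:194 38:194 40:192 42:126 44:11 46:15 48:18 50:17 52:63 54:112 56:147 58:151 60:154 62:155 64:155
```

The profiles agree: the bar started at q≈7 mm and is now at about 40 mm, and the pad spring is in by about 5 mm. Next is the left knob.

Emit:
{"api": "apply_moves", "payload": {
  "series": "-2.37 1.59 0 0 0 0 -0.4;-2.37 1.59 0 0 0 0 -0.4;-2.36 1.59 0 0 0 0 -0.4;-2.36 1.6 0 0 0 0 -0.4;-2.36 1.6 0 0 0 0 -0.4;0 0 1.5 0 0 0.065 -0.4;0 0 2.5 0 0 0.065 -0.4;0 0 2 0 0 0 -0.4;0 0 0 0 0 0 -0.4;0 0 0 0 0 0 -0.4"
}}

```text
clock: 13.05
eef_pos: [576.3, -161.4, 187.6]
tcp_rot: [3.142, -0.004, 2.86]
contact_force: [-0.9, -0.7, 1.0]
opening: 0.699
```

```bash
python3 look.py w7; python3 - <<'E'
from h import *
import pickle
c=pickle.load(open("w7.pkl","rb"));im=cv2.imread("pics/w7.png")
for P in((577.6,-161.8,156),(553.3,-319.5,156)):print(proj(c,P))
E
```

```text
13.05 [ 576.326 -161.449  187.599] [ 3.142 -0.004  2.86 ] 0.6985449959258205 [-0.928 -0.738  1.048] [-0.276  0.378  1.745  0.     1.024 -1.565]
stopper [ 608.28  -239.754  198.   ] [101 364  41  20 582]
[258.502 240.23 ]
[-12.623 271.753]
```

View pics/w7.png

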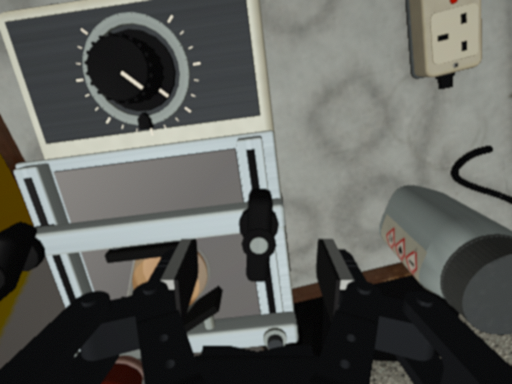

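The left knob hub is at (259,245), centred between the fingers, with its wing in line with the pads. I'll descend and grip it.

Emit:
{"api": "apply_moves", "payload": {
  "series": "-0.15 0 1.5 0 0 0 -0.4;0 0 1.5 0 0 0 -0.4;0 0 0.8 0 0 0 -0.4;0 0 0 0 0 0 0;0 0 0 0 0 0 0.5;0 0 0 0 0 0 1;0 0 0 0 0 0 1;0 0 0 0 0 0 1;0 0 0 0 0 0 1;0 0 0 0 0 0 1",
  "squeeze": 40
}}

```text
clock: 13.93
eef_pos: [579.6, -161.6, 152.9]
tcp_rot: [3.14, 0.002, 2.859]
contact_force: [-0.0, 4.5, 4.3]
opening: 0.157
```

Emit:
{"api": "apply_moves", "payload": {
  "series": "0 0 0 0 0 0.12 1;0 0 0 0 0 0.12 1;0 0 0 0 0 0.12 1;0 0 0 0 0 0.12 1;0 0 0 0 0 0.12 1;0 0 0 0 0 0.12 1;0 0 0 0 0 0.12 1;0 0 0 0 0 0.12 1;0 0 0 0 0 0.12 1;0 0 0 0 0 0.12 1"
}}

```text
clock: 14.77
eef_pos: [580.5, -160.6, 152.9]
tcp_rot: [3.138, -0.002, 1.654]
contact_force: [5.3, 9.9, 1.9]
opening: 0.149
```

Emit:
{"api": "apply_moves", "payload": {
  "series": "0 0 0 0 0 0.12 1;0 0 0 0 0 0.1 1;0 0 0 0 0 0.05 1;0 0 0 0 0 0 1;0 0 0 0 0 0 1;0 0 0 0 0 0 1;0 0 0 0 0 0 1;0 0 0 0 0 0 1;0 0 0 0 0 0 1;0 0 0 0 0 0 1"
}}

```text
clock: 15.6
eef_pos: [580.9, -160.6, 152.9]
tcp_rot: [3.138, -0.003, 1.391]
contact_force: [5.4, 10.1, 0.8]
opening: 0.155
```

```bash
python3 -c "
from rig import r
s=r.sense();print(s['clock'],s['eef_pos'],s['tcp_rot'],s['contact_force'],s['wrist_torque'],s['opening'],s['qpos'])"
```

```text
15.6 [ 580.94718509 -160.64542807  152.93887557] [ 3.13759968e+00 -2.56451092e-03  1.39060229e+00] [ 5.35762648 10.06886281  0.75263467] [ 1.6859703  -0.78988799  0.68999427] 0.15542716267350648 [-0.27385191  0.42124878  1.76679072  0.00359848  0.94982056 -0.09574099]
```

Emit:
{"api": "apply_moves", "payload": {
  "series": "0 0 0 0 0 0 0.3;0 0 0 0 0 0 -0.2;0 0 0 0 0 0 -0.4;0 0 0 0 0 0 -0.4;0 0 -2 0 0 0 -0.4;0 0 -3 0 0 0 -0.4;0 0 -3 0 0 0 -0.4;0 0 -2 0 0 -0.12 -0.4;0 0 0 0 0 -0.12 -0.4;0 0 0 0 0 -0.12 -0.4"
}}

```text
clock: 16.43
eef_pos: [579.6, -162.8, 253.5]
tcp_rot: [3.139, 0.002, 1.755]
contact_force: [0.6, -0.1, -0.1]
opening: 0.699
```

Emit:
{"api": "apply_moves", "payload": {
  "series": "0 0 0 0 0 -0.122 -0.4;0 0 0 0 0 -0.122 -0.4;0 0 0 0 0 -0.122 -0.4;0 0 0 0 0 -0.122 -0.4;0 0 0 0 0 -0.122 -0.4;-1.87 -2.59 0 0 0 0 -0.4;-1.87 -2.59 0 0 0 0 -0.4;-1.87 -2.59 0 0 0 0 -0.4;-1.87 -2.59 0 0 0 0 -0.4;-1.87 -2.59 0 0 0 0 -0.4"
}}

```text
clock: 17.27
eef_pos: [553.3, -321.6, 251.6]
tcp_rot: [-3.141, 0.0, 2.36]
contact_force: [0.2, 0.2, 0.0]
opening: 0.699
```

Emit:
{"api": "apply_moves", "payload": {
  "series": "0 0 2 0 0 0 -0.4;0 0 2.5 0 0 0 -0.4;0 0 1.5 0 0 0 -0.4;0 0 0 0 0 0 -0.4;0 0 0 0 0 0 -0.4;0 0 0 0 0 0 -0.4;0 0 0 0 0 0 -0.4;0 0 0 0 0 0 -0.4;0 0 0 0 0 0 -0.4;0 0 0 0 0 0 -0.4"
}}

```text
clock: 18.1
eef_pos: [554.2, -320.1, 192.2]
tcp_rot: [3.141, 0.001, 2.36]
contact_force: [-0.6, 0.4, 0.1]
opening: 0.7
```

```bash
python3 look.py w8; python3 - <<'E'
from h import *
import pickle
c=pickle.load(open("w8.pkl","rb"))
for P in((556.4,-318.4,156),(580.7,-160.3,156)):print(proj(c,P))
E
```

```text
18.1 [ 554.23  -320.097  192.151] [3.141 0.001 2.36 ] 0.6995025156582629 [-0.59   0.396  0.112] [-0.526  0.43   1.651 -0.     1.059 -1.315]
stopper [ 618.441 -247.054  198.   ] [ 445  235   67   59 3074]
[263.432 233.94 ]
[533.175  57.131]
```

View pics/w8.png

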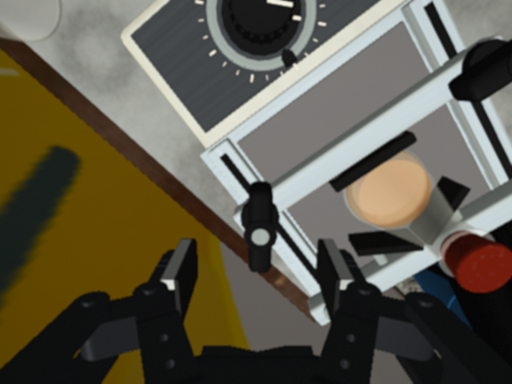

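The left wing lies along the bar. The right hub is at (261,237) with its wing in line with the tool, and the flask is seated in the V behind the pad.

Emit:
{"api": "apply_moves", "payload": {
  "series": "-0.2 0.15 1.5 0 0 0 -0.4;0 0 1.5 0 0 0 -0.4;0 0 1.0 0 0 0 -0.4;0 0 0 0 0 0 0;0 0 0 0 0 0 0.5;0 0 0 0 0 0 1;0 0 0 0 0 0 1;0 0 0 0 0 0 1;0 0 0 0 0 0 1;0 0 0 0 0 0 1"
}}

```text
clock: 18.98
eef_pos: [557.0, -320.5, 152.4]
tcp_rot: [3.141, 0.001, 2.36]
contact_force: [1.7, 2.1, 6.4]
opening: 0.153
```

Emit:
{"api": "apply_moves", "payload": {
  "series": "0 0 0 0 0 0.12 1;0 0 0 0 0 0.12 1;0 0 0 0 0 0.12 1;0 0 0 0 0 0.12 1;0 0 0 0 0 0.12 1;0 0 0 0 0 0.12 1;0 0 0 0 0 0.12 1;0 0 0 0 0 0.1 1;0 0 0 0 0 0.03 1;0 0 0 0 0 0 1"
}}

```text
clock: 19.82
eef_pos: [556.4, -320.6, 152.4]
tcp_rot: [3.141, 0.001, 1.389]
contact_force: [-2.4, 1.2, 7.6]
opening: 0.153
```

Emit:
{"api": "apply_moves", "payload": {
  "series": "0 0 0 0 0 0 1;0 0 0 0 0 0 1;0 0 0 0 0 0 1;0 0 0 0 0 0 0.3;0 0 0 0 0 0 -0.2;0 0 0 0 0 0 -0.4;0 0 0 0 0 0 -0.4;0 0 -2 0 0 0 -0.4;0 0 -3.5 0 0 0 -0.4;0 0 -3.5 0 0 0 -0.6"
}}

```text
clock: 20.65
eef_pos: [555.5, -319.9, 241.0]
tcp_rot: [-3.138, -0.001, 1.39]
contact_force: [1.5, -1.0, 0.1]
opening: 0.799
```

Emit:
{"api": "apply_moves", "payload": {
  "series": "1.93 -2.76 0 0 0 0 -1;1.93 -2.76 0 0 0 0 -1;1.93 -2.76 0 0 0 0 -1;1.93 -2.77 0 0 0 0 -1;0 0 0 0 0 0.12 -1;0 0 0 0 0 0.12 -1;0 0 1 0 0 0.12 -1;0 0 1 0 0 0.12 -1;0 0 1 0 0 0.12 -1;0 0 1 0 0 0.12 -1"
}}

```text
clock: 21.48
eef_pos: [461.6, -224.6, 201.1]
tcp_rot: [3.141, -0.0, 0.664]
contact_force: [0.7, -0.2, -0.4]
opening: 1.0
```

Emit:
{"api": "apply_moves", "payload": {
  "series": "0 0 0 0 0 0.11 -1;0 0 0 0 0 0.11 -1;0 0 0 0 0 0 -1;0 0 0 0 0 0 -1;0 0 0 0 0 0 -1;0 0 0 0 0 0 -1;0 0 0 0 0 0 -1;0 0 0 0 0 0 -1;0 0 0 0 0 0 -1;0 0 0 0 0 0 -1"
}}

```text
clock: 22.32
eef_pos: [461.6, -224.5, 201.5]
tcp_rot: [3.142, -0.0, 0.45]
contact_force: [0.6, 0.4, -0.2]
opening: 0.996
```

```bash
python3 look.py w9; python3 - <<'E'
import pickle
from h import *
c=pickle.load(open("w9.pkl","rb"));print(proj(c,(460.7,-224.2,62)),proj(c,(460.7,-224.2,96)),proj(c,(556.5,-319.6,156)),proj(c,(580.7,-160.3,156)))
E
```

```text
22.3167 [ 461.593 -224.55   201.467] [ 3.142 -0.     0.45 ] 0.9964936515613081 [ 0.572  0.354 -0.216] [-0.456  0.234  1.916 -0.     0.992  0.665]
[255.601 181.18 ] [255.406 193.551] [482.908 152.889] [243.073 -39.307]
```

View pics/w9.png

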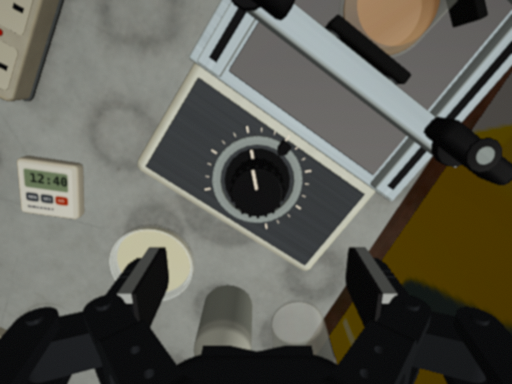

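The right wing now lies along the bar too. The dial is at (257,180), the skirt pointer mark at (252,154) and the lug at about (284,148). I'll measure the angles from these.

```bash
cat > ang.py <<'E'
from h import *
import pickle,sys,math
c=pickle.load(open(sys.argv[1]+".pkl","rb"));im=cv2.imread(f"pics/{sys.argv[1]}.png");g=cv2.cvtColor(im,cv2.COLOR_BGR2GRAY)
C=np.array([460.7,-224.2])
def polar(rr,z,yaw=-.1525):  # brightness against angle
    th=np.arange(-1.6,1.6,.02);o=[]
    for t in th:
        q=[proj(c,[*(C+rad*np.array([math.cos(yaw-t),math.sin(yaw-t)])),z]) for rad in rr]
        o.append(np.mean(cv2.remap(g,np.float32([[a[0] for a in q]]),np.float32([[a[1] for a in q]]),1)))
    return th,np.array(o)
mk=((g>110)).astype('u1');p=proj(c,[*C,62]).astype(int);m2=np.zeros_like(mk);cv2.circle(m2,tuple(int(i) for i in p),52,1,-1);mk&=m2
k,l,st,ce=cv2.connectedComponentsWithStats(mk)
i=max((j for j in range(1,k) if st[j,2]<100 and st[j,3]<100),key=lambda j:st[j,4])
el=cv2.fitEllipse(cv2.convexHull(np.argwhere(l==i)[:,::-1].astype(np.float32)));C=plane(c,el[0],62)[:2];print("ring",el,C)
th,a=polar((25,26,27,28),63);w=np.clip(a-np.median(a)-15,0,None);w[abs(th-th[w.argmax()])>.3]=0;print("pointer",a.max(),(th*w).sum()/w.sum())
for z in(66,70):
    th,a=polar((32,33,34,35,36),z);w=np.clip(np.median(a)-a-30,0,None);w[abs(th-th[w.argmax()])>.35]=0;print("lug",z,a.min(),(th*w).sum()/w.sum())
E
python3 ang.py w9
```

```text
ring ((256.8197937011719, 179.0125732421875), (85.8685073852539, 89.38316345214844), 91.75485229492188) [ 462.99  -224.302]
pointer 156.75 -0.7962128440366967
lug 66 17.0 0.06855491329479908
lug 70 17.0 0.04824154086413464
```

Emit:
{"api": "apply_moves", "payload": {
  "series": "0 0 2.5 0 0 0 -1;0 0 3 0 0 0 -1;0 0 3 0 0 0 -1;0 0 2 0 0 0 -1;0 0 0.5 0 0 0 -0.6;0 0 0 0 0 0 0;0 0 0 0 0 0 1;0 0 0 0 0 0 1;0 0 0 0 0 0 1;0 0 0 0 0 0 1",
  "squeeze": 30
}}

```text
clock: 23.2
eef_pos: [462.2, -224.5, 93.0]
tcp_rot: [3.141, -0.001, 0.45]
contact_force: [-1.3, 4.4, 7.2]
opening: 0.473
```

Emit:
{"api": "apply_moves", "payload": {
  "series": "0 0 0 0 0 0 1;0 0 0 0 0 0.12 1;0 0 0 0 0 0.12 1;0 0 0 0 0 0.12 1;0 0 0 0 0 0.12 1;0 0 0 0 0 0.12 1;0 0 0 0 0 0.12 1;0 0 0 0 0 0.12 1;0 0 0 0 0 0 1;0 0 0 0 0 0 1"
}}

```text
clock: 24.03
eef_pos: [462.2, -224.5, 93.0]
tcp_rot: [-3.141, -0.002, -0.391]
contact_force: [-0.8, 4.2, 7.0]
opening: 0.474
```

```bash
python3 look.py w10; python3 ang.py w10
```

```text
24.0333 [ 462.238 -224.518   93.026] [-3.141 -0.002 -0.391] 0.4740626176040342 [-0.814  4.166  7.022] [-0.455  0.393  1.994  0.001  0.753  1.506]
ring ((251.91709899902344, 249.0883331298828), (8.202774047851562, 38.617942810058594), 167.69589233398438) [ 455.714 -220.03 ]
pointer 116.0 -1.1585511600734433
lug 66 22.2 nan
lug 70 21.8 nanang.py:17: RuntimeWarning: invalid value encountered in scalar divide
  th,a=polar((32,33,34,35,36),z);w=np.clip(np.median(a)-a-30,0,None);w[abs(th-th[w.argmax()])>.35]=0;print("lug",z,a.min(),(th*w).sum()/w.sum())
```

Turned 0.84 rad. I'll release, rise and look from above.

Emit:
{"api": "apply_moves", "payload": {
  "series": "0 0 0 0 0 0 0;0 0 0 0 0 0 -0.5;0 0 0 0 0 0 -1;0 0 0 0 0 0 -1;0 0 -2 0 0 0 -1;0 0 -3 0 0 0 -1;0 0 -3.5 0 0 0 -1;0 0 -2.5 0 0 0 -1;0 0 0 0 0 0 -1;0 0 0 0 0 0 -1"
}}

```text
clock: 24.92
eef_pos: [462.5, -225.1, 202.9]
tcp_rot: [3.141, -0.004, -0.39]
contact_force: [-0.1, -0.4, -1.2]
opening: 0.998
```

```bash
python3 look.py w11; python3 ang.py w11; python3 - <<'E'
import cv2
im=cv2.imread("pics/w11.png");cv2.imwrite("pics/w11v.png",cv2.resize(im[0:250,120:420],(720,600),interpolation=cv2.INTER_CUBIC))
E
```

```text
24.9167 [ 462.485 -225.095  202.905] [ 3.141 -0.004 -0.39 ] 0.9981913967048476 [-0.104 -0.446 -1.238] [-0.456  0.232  1.915 -0.     0.991  1.505]
ring ((256.1166687011719, 180.25186157226562), (85.34587860107422, 88.66677856445312), 91.0857162475586) [ 463.082 -225.869]
pointer 156.75 0.0442664725154728
lug 66 15.8 0.035094719871021106
lug 70 16.4 0.04246527012128031
```

View pics/w11v.png

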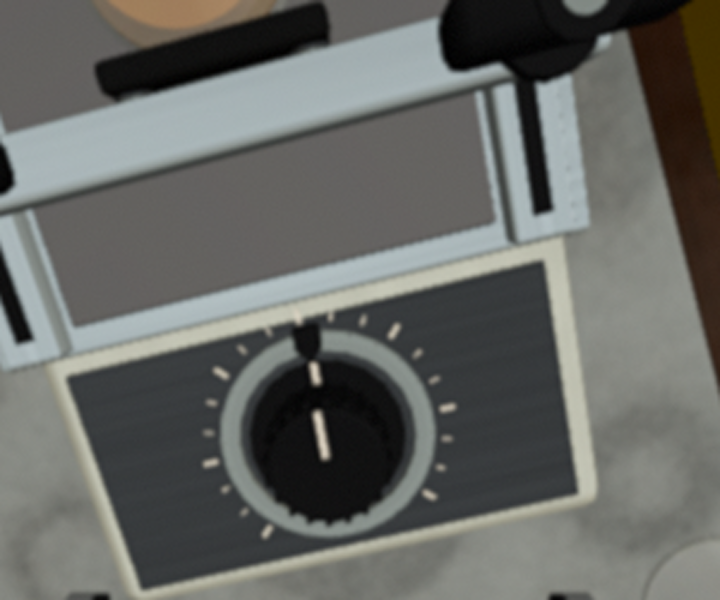

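The pointer reads 0.044 against 0.04 for the lug, and the picture shows them in line. Next I'll check the pad, the right wing and the flask numerically, without another picture.

```bash
python3 look.py s12 side; python3 - <<'E'
from prof import *
for y in(-18,18):prof("w11",y,123,18,60)
c=pickle.load(open("w9.pkl","rb"));g=cv2.cvtColor(cv2.imread("pics/w9.png"),cv2.COLOR_BGR2GRAY)
for nm,H,w in(("R",(556.6,-319.8),"w9"),("L",(580.7,-160.3),"w8")):
    c=pickle.load(open(w+".pkl","rb"));g=cv2.cvtColor(cv2.imread(f"pics/{w}.png"),cv2.COLOR_BGR2GRAY)
    P=[]
    for dx in range(-34,35):
        for dy in range(-34,35):
            q=proj(c,(H[0]+dx,H[1]+dy,156))
            if dx*dx+dy*dy<34**2 and 0<=q[0]<511 and 0<=q[1]<383 and g[int(q[1]),int(q[0])]<45:P.append((dx,dy))
    P=np.array(P,float);u,s,v=np.linalg.svd(P-P.mean(0));print(nm,len(P),P.mean(0),s[:2],"value",(3.021-.1525-math.atan2(v[0][1],v[0][0]))%math.pi)
E
```

```text
24.9667 [ 461.587 -224.631  201.511] [ 3.141 -0.001 -0.39 ] 1.0057291811229598 [ 0.122  0.666 -0.368] [-0.456  0.233  1.917 -0.     0.991  1.505]
18:98 20:98 22:97 24:96 26:71 28:157 30:178 32:176 34:175 36:174 38:173 40:170 42:171 44:65 46:10 48:15 50:16 52:15 54:76 56:77 58:14 
18:97 20:97 22:97 24:96 26:74 28:157 30:179 32:177 34:177 36:176 38:177 40:173 42:174 44:78 46:8 48:14 50:16 52:17 54:67 56:96 58:101 
R 1228 [-2.673 10.19 ] [515.171 382.005] value 1.5031986469722884
L 574 [ -9.798 -20.016] [198.847 142.665] value 0.5145024049150821
```

Emit:
{"api": "apply_moves", "payload": {
  "series": "0 0 -3 0 0 0 -1;1 0 -3.5 0 0 0 -1;2 0 -3.5 0 0 0 -1;2 0 -3 0 0 0 -1;0 0 -2 0 0 0 -1;0 0 0 0 0 0 -1;0 0 0 0 0 0 -1;0 0 0 0 0 0 -1;0 0 0 0 0 0 -1;0 0 0 0 0 0 -1"
}}

```text
clock: 25.85
eef_pos: [507.0, -243.2, 349.7]
tcp_rot: [-3.141, 0.003, -0.39]
contact_force: [0.4, -0.6, -0.0]
opening: 1.0
```

```bash
python3 look.py w12; python3 ang.py w12; python3 - <<'E'
from prof import *
w="w12"
for y in(-18,18):prof(w,y,123,18,60)
c=pickle.load(open(w+".pkl","rb"));g=cv2.cvtColor(cv2.imread(f"pics/{w}.png"),cv2.COLOR_BGR2GRAY)
for nm,H in(("R",(556.6,-319.8)),("L",(580.7,-160.3))):
    P=[]
    for dx in range(-30,31):
        for dy in range(-30,31):
            q=proj(c,(H[0]+dx,H[1]+dy,156))
            if dx*dx+dy*dy<30**2 and 0<=q[0]<511 and 0<=q[1]<383 and g[int(q[1]),int(q[0])]<45:P.append((dx,dy))
    P=np.array(P,float);u,s,v=np.linalg.svd(P-P.mean(0));print(nm,proj(c,(*H,156)),len(P),P.mean(0),s[:2],"value",(3.021-.1525-math.atan2(v[0][1],v[0][0]))%math.pi)
E
```

```text
25.85 [ 507.028 -243.244  349.669] [-3.141  0.003 -0.39 ] 1.0000622903787457 [ 0.417 -0.58  -0.045] [-0.45   0.174  1.645 -0.     1.326  1.511]
stopper [ 618.691 -246.425  198.   ] [192  38  31  34 743]
ring ((263.7399597167969, 217.6140899658203), (33.11420822143555, 78.73821258544922), 77.13384246826172) [ 409.678 -215.141]
pointer 178.0 -1.3934058496495043
lug 66 16.4 0.2997011739594466
lug 70 16.6 -0.056461942257216576
18:101 20:101 22:102 24:101 26:104 28:154 30:182 32:183 34:182 36:182 38:180 40:179 42:178 44:154 46:70 48:17 50:16 52:20 54:67 56:101 58:105 
18:101 20:100 22:102 24:101 26:104 28:161 30:183 32:184 34:183 36:183 38:183 40:181 42:180 44:156 46:69 48:16 50:16 52:20 54:62 56:98 58:101 
R [308.639  91.696] 738 [-0.264  0.992] [376.2   233.733] value 1.4583860954165573
L [153.418 131.   ] 747 [-1.236 -7.124] [387.475 195.042] value 1.4308388040440232
```

```bash
python3 -c "
from rig import r
print(r.sign_off())"
```

```text
the job is handed in; nothing more can be done
None
```

I finished the whole sequence and handed the job in at about 26 s of the 61 s limit. No verdict is reported, so what follows rests on my own checks.

**What I did:** I carried the flask by its stopper and set it in front of the V rest. I pushed the clamp bar up to about q = 0.040 m, turned both wing knobs to their stops, and then turned the dial 0.84 rad clockwise. The first grip on the stopper was about 10 mm too high, so I let go and gripped it again lower down.

**Last checks:**

| Item | Measured | Wanted |
|---|---|---|
| Left and right wing knobs | about 1.43 and 1.46 rad | above 1.33 rad |
| Pad spring | in by about 5 mm | 1 mm or more |
| Flask stopper, against my estimate of the seat | about 3 mm off | within 8 mm |
| Dial pointer and lug | 0.044 and 0.04 rad | within about 0.115 rad |

The gripper was clear of everything when I handed in.

**Checks that failed or disagreed:**
- **Dial:** on the final, higher picture the dial script fitted the ring wrongly, so its values there mean nothing. The dial figures come from the close view just before, where the pointer and lug were visibly in line.
- **Left knob:** an earlier check read 0.51 rad, but the knob was partly outside that picture. The later full view gave 1.43.
- **Clamp bar:** its measured position differed by about 2 mm between views, which is within the calibration error.

I did not measure the other vessels again at the end. I also viewed 12 pictures, two over the budget of 10.

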